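# Open the dust cover on the back of a wall clock

## Robot

A 6-joint arm with a two-finger parallel gripper is mounted at the origin on the work surface. World frame = base frame: x ahead of the robot, y to its left, z up, the work surface at z = 0. Lengths are in m, angles in rad, forces in N, time in s.
With the tool pointing down it reaches from about 0.375 to 0.9 m from the base axis. Payload 3.1 kg.
Tool frame: the origin (TCP) lies on the centre line of the jaws, within the pads' length; the fingertips stand 19 mm ahead of it and the grasp point (between the pads) is the TCP; z points along the fingers, y is the line along which they close (so a half turn about z gives the same grasp; the last joint's range is limited). The gripper opens to 85 mm and grips with 20 to 120 N. Pads are 22 mm wide; open, the fingers measure 114 mm over their backs; the gripper's body (76 mm by 85 mm) begins 54 mm behind the grasp point. The pads swing forward as they close: fully open they stand 13 mm farther back than shut.
Start: joints at [-1.335, 0.527, 1.433, -0, 1.181, -0.178], TCP at [0.252, -0.572, 0.25] pointing down, gripper open.
Joint ranges: [-3.08, 3.08], [-0.75, 2.2], [0.22, 2.44], [-1.43, 4.57], [0, 2.65], [-2.85, 2.85]. Speed limits (rad/s): [2.79, 2.79, 3.14, 3.14, 3.14, 3.14].

## Interface

Orientations are given as a unit quaternion [x, y, z, w].
In Python, from station import manip gives the robot as it stands.
- The arm moves only by the tool servo_tool, never from a script. Its argument "rows" is a list that holds one entry, the list of rows, each a list of 7 numbers: the turn, a rotation vector about the tool's x, y, z in degrees, then the shift along the tool's x, y, z in m, then the gripper command: -1 is shut, 1 is fully open, values between are in proportion. In form: [[[wx, wy, wz, tx, ty, tz, jaw], ...]]. A call has 1 to 8 rows; each row shifts and turns the commanded pose from where the row before left it, along the tool's axes as they then stand; what a row does not reach is not made up. A row lasts 1/12 s, in which the tool goes at most 41.7 mm and 7.16 degrees, less where a joint would pass 70% of its speed; a pose out of reach is approached as far as the arm can. A call is refused whole if a number of a shift passes 0.0417 or a number of a turn 7.16, either way. A call with a gripper value outside its range is refused whole. The fingers move at their own pace and stop on an object; "squeeze" is the grip in N (left out, the last holds). Time passes only in rows, so rows that do not move let the fingers close. It gives the time, the measured TCP pose, the force, the opening and the grip force at its end, in the units of the state.
- manip.sense(): the state, without advancing time (a new reading comes with each control period).
- manip.snapshot(name): name is "side" or "top"; returns the picture (480x640x3 uint8, blue, green, red); there is no depth.
- manip.camera_info(name): a dict with "K" (3x3 intrinsics, pixels), "k1" (the pictures are not rectified: a ray, as slopes to the right and down, at radius r is drawn at 1 + k1 r^2 times it, then the intrinsics apply), "camera_from_world" (4x4, takes a point from world to camera coordinates). Camera axes: x right, y down, z forward; pixel columns grow to the right and rows downward; lengths in m; the calibration is good to about 2 mm. A picture is of the moment at which its call begins. camera_info takes no time and is no camera call.
- manip.sign_off(): hands the job in; it is judged then, once.
The state is a dict: "t": time; "q": joint angles; "qd": joint speeds; "tau": joint torques, N m; "tcp_pos": TCP position; "tool_rot": TCP orientation; "force": force on the tool from outside, world axes, zero at the start; "ft_torque": the same for the moment, N m; "finger_gap": opening from 0.0 (shut) to 1.0 (fully open); "gripper_force": force on a finger pad.
Only numpy, scipy, OpenCV 4.12 (cv2) and the standard library are available. Lean on these libraries where they do the work, as an engineer would, in place of code of your own. Each camera call takes 0.05 s, during which the arm holds its last target. There are 200 camera calls.

## Task

The wall clock lies on its face: press its snap tab all the way in with a fingertip, then push the released dust cover along its runners until it is completely off its seat, clear of the guide rails, so that the whole opening over the wheelwork is bare. Only push the cover, never lift or tip it, and leave it lying flat on the clock's back. Leave the four other things where they stand (the loupe and brass wheel on the clock, the oil bottle and the dish on the bench).

Things in the scene. Friction and masses are not known exactly. Their poses are not given: they have to be found in the camera images.
- clock: Wall clock lying on its face, fixed to the bench: wooden case with dark sides, 300 mm (its x) by 220 mm (its y) by 55 mm high, a pale flat back on top. Origin at the centre of its underside, on the bench; z up. The cover leaves its seat towards the clock's +x, over the sunken tab, on two steel runners 3 mm high, 37 mm either side of the middle, that go on to x 144 mm.
- bay_mid (a point): Middle of the opening over the brass wheelwork, level with the clock's back: 60 mm (clock's x) by 56 mm (y). Hidden under the cover at the start.
- rail_end (a point): Midway between the +x ends of the two steel guide rails, on the clock's back, 30 mm to -x of the clock's centre. The rails run 72 mm from here towards -x, 37.5 to 51.5 mm either side, 12.5 mm high; their lips overhang the cover's flanges, so that it can only slide along x. A cover whose rear edge is past this point (towards +x) is off its seat.
- bare_back (a point): Middle of the bare strip of the clock's back behind (-x of) the seated cover, on its surface, where a fingertip can be set down; 44 mm long in x. Two steel stops, 10 mm high, stand at the cover's rear corners, 37 to 47 mm either side of the middle and up to 8 mm behind the cover; they stop it going back.
- tab (a joint): How far the snap tab is pressed in, m: 0 fully proud, 0.0075 fully in (a dead stop). It moves straight down, takes about 3.5 N plus a little for speed, and stays wherever it is left. It frees the cover once it is more than about 5.5 mm in; it may start up to 1.5 mm in.
- tab_top (a point): Centre of the top of the snap tab, a flat steel bar 44 mm (clock's x) by 30 mm (clock's y) in the middle of the back, right in front (+x) of the cover, with three dark ribs across it. Nothing else is within 20 mm of this point. Fully proud it stands 8 mm above the back (63 mm above the bench); moves down with the tab.
- cover: The loose grey plastic dust cover, about 90 g, 84 mm (its x) by 88 mm (its y) by 22 mm high, with black slots on top: a cap 62 mm wide with flanges 13 mm wide and 4 mm thick along both sides at the foot. Origin at the centre of its underside, 3 mm above the clock's back (58 mm above the bench); axes as the clock's. Seated, its origin is at about x -60 mm, y 0 in the clock's frame, with 2 mm of play.
- cover_push (a point): The middle of the cover's upright rear face (the -x face, 62 mm wide, 22 mm high), 10 mm above the cover's underside: the place to push, towards +x.
- cover_rear_left (a point): The cover's rear corner at the foot on its +y side (42 mm behind, 44 mm beside the origin).
- cover_rear_right (a point): The cover's rear corner at the foot on its -y side (42 mm behind, 44 mm beside the origin).
- loupe_mid (a point): Eye loupe, an aluminium cone 32 mm wide and 26 mm high, standing loose on the clock's back beside the cover's way; point half-way up. Leave it.
- wheel_mid (a point): Brass clock wheel 38 mm across with an upright arbor, 28 mm high, loose on the clock's back on the other side of the cover's way; point 10 mm up. Leave it.
- oiler_mid (a point): Small oil bottle, 36 mm across, 75 mm high, on the bench beside the clock; point half-way up. Leave it.
- dish_mid (a point): White dish, 70 mm across, 30 mm high, on the bench beside the clock; point half-way up. Leave it.
Things that resemble listed ones, but are neither listed nor needed, are in the scene too. Leave any green or purple look-alike of the cover alone.

How it is judged:
On the way, in this order (a step that is already met when the one before it is completed fails the run):
1. the tab is pressed in at least 6 mm while the cover is still on its seat (value of joint tab above 0.006 m and x of cover in the frame of clock below -0.045 m), for 0.1 s.
2. the cover has been pushed off its seat, both rear corners past the ends of the guide rails (x of each of cover_rear_left, cover_rear_right in the frame of clock above -0.03 m), for 0.1 s.
At the end, for the whole second after the job is handed in: Both rear corners of the cover are past the guide rails (clock x above -30 mm), the cover rests flat (tilt under 0.1 rad) on the back, origin below x 125 mm and within 60 mm of the middle line, the tab is 5.5 mm or more in, and the four other things are within 15 mm of their starts (all of step 2 and z of cover in the frame of clock between 0.052 and 0.064 m and angle between cover's own z axis and vertical below 0.1 rad and x of cover in the frame of clock below 0.125 m and y of cover in the frame of clock between -0.06 and 0.06 m and value of joint tab above 0.0055 m and linear speed of cover below 0.01 m/s and distance of each of loupe_mid, wheel_mid, oiler_mid, dish_mid from where it was at the start of the episode below 0.015 m); the robot touches nothing.
It fails at once if the cover is lifted more than 8 mm off its runners (z of cover in the frame of clock above 0.066 m).
It fails at once if the cover is tipped by more than 0.25 rad (angle between cover's own z axis and vertical above 0.25 rad).
It fails at once if the loupe, wheel, bottle or dish is moved more than 15 mm (distance of any of loupe_mid, wheel_mid, oiler_mid, dish_mid from where it was at the start of the episode above 0.015 m).
It also fails if it takes over 38 s, if anything falls off the work surface, if the arm or the gripper's body presses on something with over 40 N, if the wrist force passes 120 N, or if a joint passes its speed limit or range.

## Working session

There is one attempt and no reset: what is moved stays moved. The work goes in short steps, Python scripts to look and compute and a tool call to move; the robot and the scene stay as the last step left them, time stands still between calls to the robot, and variables do not carry over. Pictures are saved under pics/ and viewed, at most 10 in all, crops included, and the job is handed in when it is done.

Besides the shell and the picture viewer there is one more tool, called after "Request:" as name(argument=value, ...) on one line, values as JSON. servo_tool: Moves the arm, as the interface text tells. Its arguments: {"type":"object","properties":{"rows":{"type":"array","items":{"type":"array","items":{"type":"array","items":{"type":"number"}}}},"squeeze":{"type":"number"}},"required":["rows"]}

```bash
mkdir -p pics; cat > h.py <<'E'
import numpy as np,cv2
from station import manip
def snap(n,f):
    im=manip.snapshot(n); cv2.imwrite('pics/'+f,im); return im
def ray(n,uv):
    c=manip.camera_info(n);K=np.array(c['K']);T=np.array(c['camera_from_world'])
    p=cv2.undistortPoints(np.array([[uv]],float),K,np.array([c['k1'],0,0,0,0.]))[0,0]
    return -T[:3,:3].T@T[:3,3],T[:3,:3].T@np.array([p[0],p[1],1.])
def onz(n,uv,z):
    o,d=ray(n,uv); return o+d*(z-o[2])/d[2]
def tri(u1,u2):
    A=0;b=0;R=[ray('top',u1),ray('side',u2)]
    for o,d in R:
        d=d/np.linalg.norm(d);P=np.eye(3)-np.outer(d,d);A=A+P;b=b+P@o
    x=np.linalg.solve(A,b);return x,[np.linalg.norm(np.cross(x-o,d/np.linalg.norm(d))) for o,d in R]
def proj(n,X):
    c=manip.camera_info(n);T=np.array(c['camera_from_world'])
    return cv2.projectPoints(np.array(X,float).reshape(-1,1,3),cv2.Rodrigues(T[:3,:3])[0],T[:3,3],np.array(c['K']),np.array([c['k1'],0,0,0,0.]))[0][:,0]
E
python3 - <<'E'
from h import *
snap('top','t0.png');snap('side','s0.png');s=manip.sense();print(s)
for n in('top','side'):print(ray(n,(320,240)))
E
```

```text
{'t': 0.1, 'q': array([-1.33446308e+00,  5.28368287e-01,  1.43376172e+00, -4.39339266e-05,
        1.18144969e+00, -1.78473475e-01]), 'qd': array([ 0.00057127, -0.00338408, -0.00231815,  0.00051958, -0.00104419,
       -0.00049053]), 'tau': array([-5.37742471e-04, -4.43304563e+01, -1.78586715e+01, -1.81016558e-04,
        3.90957110e-03,  1.32532543e-05]), 'tcp_pos': array([ 0.25176847, -0.5713749 ,  0.24943844]), 'tool_rot': array([ 9.78566708e-01,  2.05927682e-01, -4.90446217e-05, -9.92520521e-04]), 'force': array([-0.38255968,  0.06340053,  0.05480695]), 'ft_torque': array([ 0.044175  , -0.00935412, -0.00308083]), 'gripper_force': 0.0, 'finger_gap': 1.0009946787879311}
(array([ 0.39173443, -0.02038775,  1.34232422]), array([ 0.10007633,  0.02067304, -0.99488997]))
(array([0.23281704, 0.84290084, 0.69193943]), array([ 0.23771197, -0.78746307, -0.56878198]))
```

View pics/t0.png

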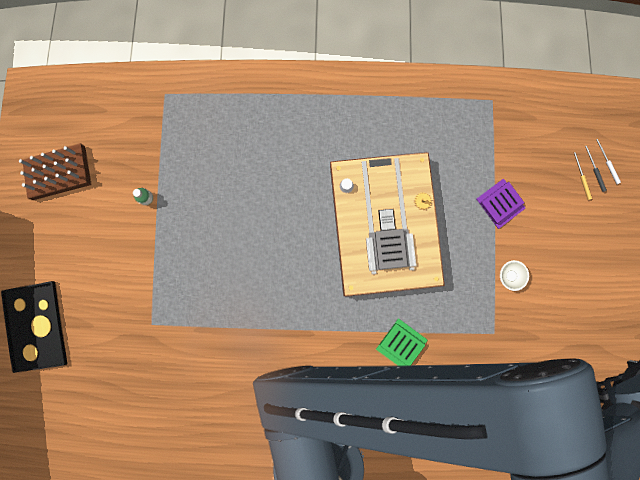

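View pics/s0.png

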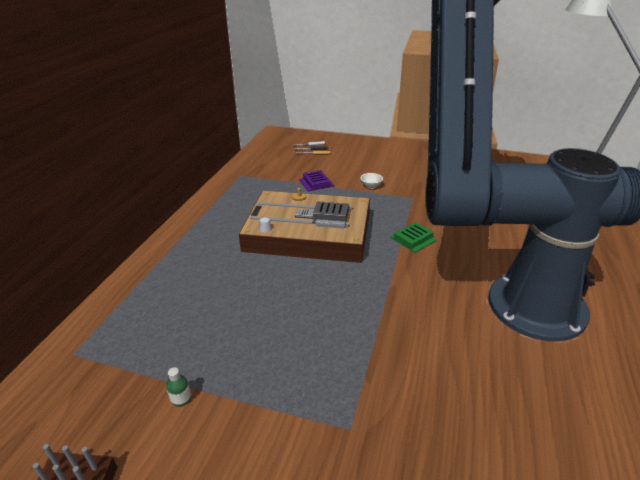

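The top view shows the clock's back with corners near (331,162), (429,153), (443,286) and (344,296). The seated cover is at about (392,249), the tab at (387,218), and the cover leaves upward in the image. The side view shows the clock at about (305,222). I'll measure these next.

```bash
python3 - <<'E'
from h import *
def quad(f,seed):
    im=cv2.imread('pics/'+f);hsv=cv2.cvtColor(im,cv2.COLOR_BGR2HSV)
    m=cv2.inRange(hsv,(8,40,170),(30,200,255)) if f[0]=='t' else cv2.inRange(hsv,(8,40,120),(30,200,255))
    roi=np.zeros_like(m);x,y,w,h=seed;roi[y:y+h,x:x+w]=255;m&=roi
    m=cv2.morphologyEx(m,cv2.MORPH_OPEN,np.ones((3,3)))
    cs=cv2.findContours(m,cv2.RETR_EXTERNAL,cv2.CHAIN_APPROX_NONE)[0]
    c=cv2.convexHull(max(cs,key=cv2.contourArea))
    e=.01
    while True:
        q=cv2.approxPolyDP(c,e*cv2.arcLength(c,True),True)
        if len(q)<=4: break
        e+=.005
    return q[:,0]
qt=quad('t0.png',(322,145,128,160));qs=quad('s0.png',(235,185,140,80));print(qt.tolist(),qs.tolist())
W=np.array([onz('top',p,.055)[:2] for p in qt.astype(float)]);print(W)
V=np.array([onz('side',p,.055)[:2] for p in qs.astype(float)]);print(V)
for p,w in zip(qt,W):
    j=np.argmin(np.linalg.norm(V-w,axis=1));print(tri(p.astype(float),qs[j].astype(float)))
r=cv2.minAreaRect((W*1000).astype(np.float32));print(r)
im=cv2.imread('pics/t0.png')[145:305,322:452];a=cv2.resize(im,None,fx=3.7,fy=3.7,interpolation=3)
cv2.imwrite('pics/c0.png',a)
E
```

```text
[[427, 153], [442, 284], [345, 294], [331, 162]] [[240, 231], [263, 191], [368, 198], [361, 243]]
[[ 0.72521137 -0.23135212]
 [ 0.42955069 -0.26648355]
 [ 0.40299116 -0.05163845]
 [ 0.69848556 -0.01406877]]
[[ 0.70053417 -0.02295931]
 [ 0.72344109 -0.22927098]
 [ 0.42951593 -0.26877975]
 [ 0.40217037 -0.05315243]]
(array([ 0.7251018 , -0.23173179,  0.05353998]), [np.float64(0.0004978812222018476), np.float64(0.0004978812222017194)])
(array([ 0.42929204, -0.26625014,  0.05642592]), [np.float64(0.00022027699211742924), np.float64(0.00022027699211750945)])
(array([ 0.40245005, -0.05171432,  0.05595406]), [np.float64(0.0005418905603269374), np.float64(0.0005418905603268546)])
(array([ 0.69644178, -0.01428149,  0.06136991]), [np.float64(0.0005426326945907533), np.float64(0.0005426326945906153)])
((564.027099609375, -140.89242553710938), (297.8707275390625, 218.9208221435547), 7.012154579162598)
```

View pics/c0.png

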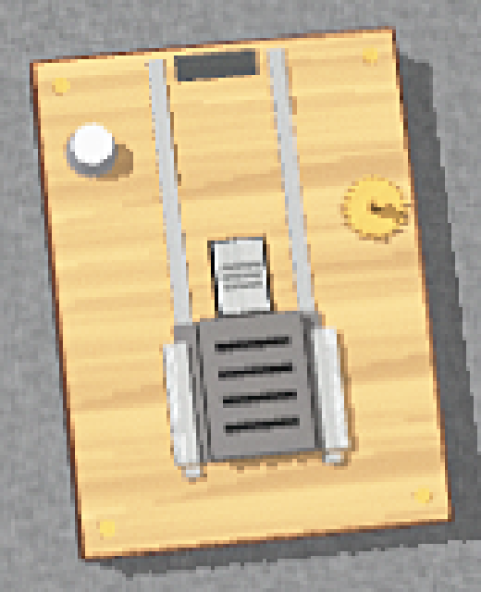

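The crop shows the tab centre at crop (240,275). The cover's rear top edge runs (212,462)-(318,457) and its front edge (200,318)-(306,312). The loupe is clear to the left and the wheel to the right. I'll convert these to positions and plan the move.

```bash
cat >> h.py <<'E'
C=np.array([.564,-.141]);a=np.radians(7.0);X=np.array([np.cos(a),np.sin(a)]);Y=np.array([-X[1],X[0]])
def clk(p): d=np.array(p[:2])-C; return np.array([d@X,d@Y])
def wld(x,y): return C+x*X+y*Y
def go(x,y,z):
    s=manip.sense(); from scipy.spatial.transform import Rotation as R
    r=R.from_quat(s['tool_rot']);T=np.array([*wld(x,y),z])-s['tcp_pos']
    G=R.from_matrix(np.c_[[*X,0],[X[1],-X[0],0],[0,0,-1]])
    print('shift tool',r.apply(T,inverse=True).round(4),'after turn',G.apply(T,inverse=True).round(4),'turn',np.degrees((r.inv()*G).as_rotvec()).round(2),'t',s['t'])
E
python3 - <<'E'
from h import *
f=lambda u,v,z:(clk(onz('top',(322+(u+.5)/3.7-.5,145+(v+.5)/3.7-.5),z))*1000).round(1)
for n,u,v,z in [('tab',240,275,.063),('tabF',237,239,.063),('rearL',212,462,.08),('rearR',318,457,.08),('frL',200,318,.08),('frR',306,312,.08),('loupe',91,142,.081),('wheel',374,208,.06),('railendL',175,346,.0675),('railendR',325,330,.0675),('recess',216,65,.055)]: print(n,f(u,v,z))
print([onz('top',p,0.03).round(3) for p in ((515,276),(140,195))])
go(4,0,.0) if 0 else go(.004,0,.12)
E
```

```text
tab [6.7 0.3]
tabF [28.6 -0.3]
rearL [-103.6   30.4]
rearR [-107.  -32.]
frL [-18.5  28.5]
frR [-21.1 -34.3]
loupe [92.4 81.7]
wheel [ 39.8 -85.4]
railendL [-32.4  43.9]
railendR [-31.6 -46.2]
recess [137.7  -0.4]
[array([ 0.452, -0.441,  0.03 ]), array([0.62, 0.43, 0.03])]
shift tool [ 0.463  -0.2666  0.1301] after turn [ 0.3664 -0.3891  0.1294] turn [-0.11 -0.   16.77] t 0.1
```

Request:
servo_tool(rows=[[[0,0,5.6,0,0,0,-1],[0,0,5.6,0,0,0,-1],[0,0,5.6,0,0,0,-1],[0,0,0,0.024,-0.026,0,-1],[0,0,0,0.024,-0.026,0,-1],[0,0,0,0.024,-0.026,0,-1],[0,0,0,0.024,-0.026,0,-1],[0,0,0,0.024,-0.026,0,-1]]])

```text
t: 0.77
tcp_pos: [0.3557, -0.4267, 0.2499]
tool_rot: [0.998, 0.06, -0.0, -0.001]
force: [0.6, 0.1, -0.1]
finger_gap: -0.001
gripper_force: 0.0
```

Request:
servo_tool(rows=[[[0,0,0,0.024,-0.026,0,-1],[0,0,0,0.024,-0.026,0,-1],[0,0,0,0.024,-0.026,0,-1],[0,0,0,0.024,-0.026,0,-1],[0,0,0,0.024,-0.026,0,-1],[0,0,0,0.024,-0.026,0,-1],[0,0,0,0.024,-0.026,0,-1],[0,0,0,0.024,-0.026,0,-1]]])

```text
t: 1.43
tcp_pos: [0.5211, -0.1969, 0.25]
tool_rot: [0.998, 0.061, -0.0, -0.0]
force: [-0.3, -1.1, 0.1]
finger_gap: 0.002
gripper_force: 0.0
```

```bash
python3 - <<'E'
from h import *
go(.006,0,.11);s=manip.sense();print(s['finger_gap'],s['tcp_pos'],s['force'])
E
```

```text
shift tool [ 0.0554 -0.0502  0.14  ] after turn [ 0.0554 -0.0502  0.14  ] turn [-0.03  0.04 -0.03] t 1.4333
0.001979315492094621 [ 0.52113766 -0.19687049  0.24999574] [-0.29407091 -1.10195482  0.12626183]
```

Request:
servo_tool(rows=[[[0,0,0,0.019,-0.017,0.02,-1],[0,0,0,0.019,-0.017,0.03,-1],[0,0,0,0.017,-0.016,0.03,-1],[0,0,0,0,0,0.03,-1],[0,0,0,0,0,0.03,-1],[0,0,0,0,0,0,-1],[0,0,0,0,0,0,-1]]])

```text
t: 2.02
tcp_pos: [0.5678, -0.1416, 0.1087]
tool_rot: [0.998, 0.061, -0.002, -0.001]
force: [-0.2, -0.5, 0.3]
finger_gap: 0.001
gripper_force: 0.0
```

```bash
python3 - <<'E'
from h import *
go(.006,0,.082)
a=snap('top','t1.png');b=snap('side','s1.png')
cv2.imwrite('pics/c1.png',cv2.resize(b[170:270,230:390],None,fx=5,fy=5,interpolation=2))
E
```

```text
shift tool [ 0.0024 -0.001   0.0267] after turn [ 0.0023 -0.0011  0.0267] turn [-0.15  0.25 -0.02] t 2.0167
```

View pics/c1.png

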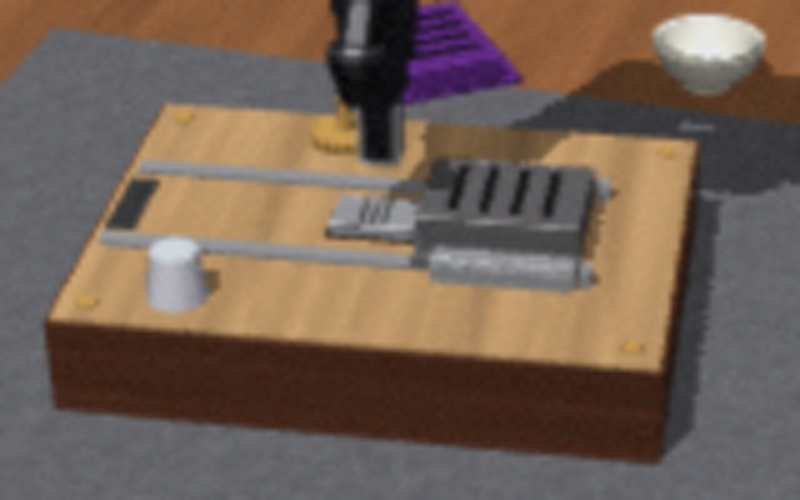

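The closed fingertip hangs above the tab at crop (380,160), clear of the cover. Next I descend.

Request:
servo_tool(rows=[[[0,0,0,0.003,-0.001,0.01,-1],[0,0,0,0,0,0.01,-1],[0,0,0,0,0,0.003,-1],[0,0,0,0,0,0.002,-1],[0,0,0,0,0,0.002,-1],[0,0,0,0,0,0.001,-1],[0,0,0,0,0,0.001,-1],[0,0,0,0,0,0,-1]]])

```text
t: 2.78
tcp_pos: [0.5721, -0.141, 0.0814]
tool_rot: [0.998, 0.061, 0.0, 0.0]
force: [0.5, -0.1, -0.1]
finger_gap: -0.002
gripper_force: 0.0
```

Request:
servo_tool(rows=[[[0,0,0,0,0,0.001,-1],[0,0,0,0,0,0.001,-1],[0,0,0,0,0,0.001,-1],[0,0,0,0,0,0,-1]]])

```text
t: 3.12
tcp_pos: [0.5721, -0.1411, 0.0785]
tool_rot: [0.998, 0.061, 0.0, 0.0]
force: [-0.3, -0.3, 2.9]
finger_gap: -0.0
gripper_force: 1.5
```

Request:
servo_tool(rows=[[[0,0,0,0,0,0.001,-1],[0,0,0,0,0,0.001,-1],[0,0,0,0,0,0.001,-1],[0,0,0,0,0,0,-1]]])

```text
t: 3.45
tcp_pos: [0.5722, -0.1411, 0.0752]
tool_rot: [0.998, 0.061, 0.0, 0.0]
force: [-0.1, -0.2, 2.3]
finger_gap: -0.003
gripper_force: 1.1
```

Moving under about 3 N, as expected. I'll continue to the dead stop.

Request:
servo_tool(rows=[[[0,0,0,0,0,0.0007,-1],[0,0,0,0,0,0.0007,-1],[0,0,0,0,0,0,-1],[0,0,0,0,0,0,-1]]])

```text
t: 3.78
tcp_pos: [0.5722, -0.1411, 0.0745]
tool_rot: [0.998, 0.061, 0.0, 0.0]
force: [-0.6, 0.2, 6.4]
finger_gap: -0.003
gripper_force: 3.6
```

Request:
servo_tool(rows=[[[0,0,0,0,0,0.0008,-1],[0,0,0,0,0,0,-1],[0,0,0,0,0,0,-1]]])

```text
t: 4.03
tcp_pos: [0.5722, -0.1411, 0.0745]
tool_rot: [0.998, 0.061, 0.0, 0.0]
force: [-1.9, 0.7, 11.5]
finger_gap: -0.004
gripper_force: 5.9
```

Request:
servo_tool(rows=[[[0,0,0,0,0,-0.02,-1],[0,0,0,0,0,-0.03,-1],[0,0,0,-0.01,0,-0.01,-1],[0,0,0,-0.032,0,0,-1],[0,0,0,-0.032,0,0,-1],[0,0,0,-0.032,0,0,-1],[0,0,0,-0.032,0,0,-1],[0,0,0,0,0,0,-1]]])

```text
t: 4.7
tcp_pos: [0.427, -0.1549, 0.1321]
tool_rot: [0.998, 0.06, -0.005, -0.003]
force: [-0.2, 0.0, 0.5]
finger_gap: 0.004
gripper_force: 0.0
```

```bash
python3 - <<'E'
from h import *
go(-.130,-.001,.083)
b=snap('side','s2.png')
cv2.imwrite('pics/c2.png',cv2.resize(b[170:270,230:390],None,fx=5,fy=5,interpolation=2))
E
```

```text
shift tool [0.0081 0.0042 0.049 ] after turn [0.0077 0.0039 0.0491] turn [-0.42  0.54 -0.15] t 4.7
```

View pics/c2.png

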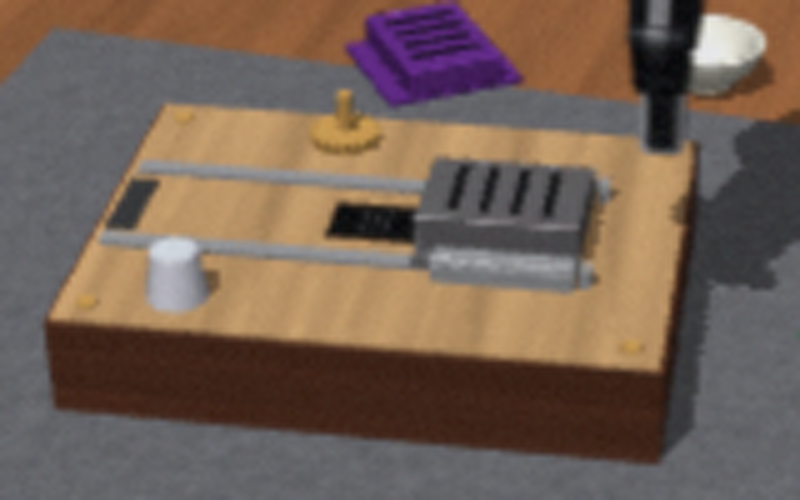

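The tab is now flush, showing as a dark recess at (370,222), and the cover is still seated. The finger hangs behind the cover. I'll let the tool settle, then lower it.

Request:
servo_tool(rows=[[[0,0,0,0,0,0.01,-1],[0,0,0,0,0,0.01,-1],[0,0,0,0,0,0,-1],[0,0,0,0,0,0,-1]]])

```text
t: 5.08
tcp_pos: [0.4353, -0.1577, 0.1126]
tool_rot: [0.998, 0.061, -0.0, -0.0]
force: [0.4, 0.1, 0.0]
finger_gap: -0.004
gripper_force: 0.0
```

```bash
python3 - <<'E'
from h import *
go(-.128,-.001,.083)
E
```

```text
shift tool [0.0017 0.0001 0.0296] after turn [0.0017 0.0001 0.0296] turn [-0.03  0.02 -0.02] t 5.0833
```

Request:
servo_tool(rows=[[[0,0,0,0,0,0.012,-1],[0,0,0,0,0,0.012,-1],[0,0,0,0,0,0.006,-1],[0,0,0,0,0,0,-1],[0,0,0,0.003,0,0,-1],[0,0,0,0.003,0,0,-1],[0,0,0,0.003,0,0,-1],[0,0,0,0,0,0,-1]]])

```text
t: 5.75
tcp_pos: [0.4453, -0.157, 0.0837]
tool_rot: [0.998, 0.061, 0.001, 0.001]
force: [-0.5, -0.7, 1.1]
finger_gap: 0.002
gripper_force: 0.0
```

Request:
servo_tool(rows=[[[0,0,0,0.003,0,0,-1],[0,0,0,0.003,0,0,-1],[0,0,0,0.003,0,0,-1],[0,0,0,0.003,0,0,-1],[0,0,0,0,0,0,-1]]])

```text
t: 6.17
tcp_pos: [0.4564, -0.1551, 0.0832]
tool_rot: [0.998, 0.061, 0.0, 0.0]
force: [-0.0, 0.1, 0.2]
finger_gap: -0.001
gripper_force: 0.0
```

Request:
servo_tool(rows=[[[0,0,0,0.004,0,0,-1],[0,0,0,0.004,0,0,-1],[0,0,0,0.004,0,0,-1],[0,0,0,0.004,0,0,-1],[0,0,0,0.004,0,0,-1],[0,0,0,0,0,0,-1]]])

```text
t: 6.67
tcp_pos: [0.477, -0.153, 0.0832]
tool_rot: [0.998, 0.061, 0.001, 0.0]
force: [1.1, 0.8, -0.3]
finger_gap: -0.002
gripper_force: 0.0
```

```bash
python3 - <<'E'
from h import *
p=manip.sense()['tcp_pos'];print(clk(p))
b=snap('side','s3.png')
cv2.imwrite('pics/c3.png',cv2.resize(b[170:270,230:390],None,fx=5,fy=5,interpolation=2))
E
```

```text
[-0.08776161 -0.00127197]
```

View pics/c3.png

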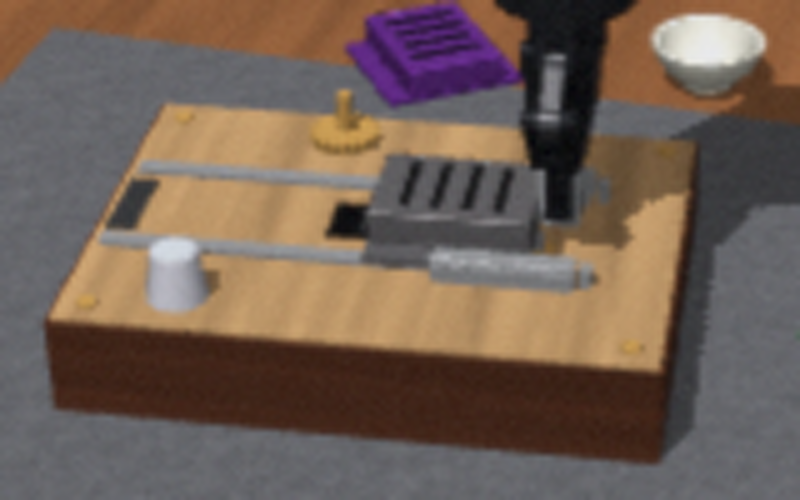

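The cover is sliding flat with its front now at (370,215), and the finger bears on its rear face. About 62 mm to go.

Request:
servo_tool(rows=[[[0,0,0,0.004,0,0,-1],[0,0,0,0.004,0,0,-1],[0,0,0,0.004,0,0,-1],[0,0,0,0.004,0,0,-1],[0,0,0,0.004,0,0,-1],[0,0,0,0.004,0,0,-1],[0,0,0,0.004,0,0,-1],[0,0,0,0.004,0,0,-1]]])

```text
t: 7.38
tcp_pos: [0.5079, -0.1488, 0.0831]
tool_rot: [0.998, 0.061, -0.0, -0.0]
force: [0.1, -0.9, -0.1]
finger_gap: 0.004
gripper_force: 0.4
```

Request:
servo_tool(rows=[[[0,0,0,0.004,0,0,-1],[0,0,0,0.004,0,0,-1],[0,0,0,0.004,0,0,-1],[0,0,0,0.004,0,0,-1],[0,0,0,0.004,0,0,-1],[0,0,0,0.004,0,0,-1],[0,0,0,0.004,0,0,-1],[0,0,0,0.002,0,0,-1]]])

```text
t: 8.05
tcp_pos: [0.538, -0.1452, 0.0831]
tool_rot: [0.998, 0.061, 0.0, 0.0]
force: [-1.0, 0.0, 0.7]
finger_gap: -0.001
gripper_force: 0.5
```

Request:
servo_tool(rows=[[[0,0,0,0.001,0,0,-1],[0,0,0,0,0,0,-1],[0,0,0,0,0,0,-1],[0,0,0,-0.006,0,0,-1],[0,0,0,-0.006,0,0,-1],[0,0,0,0,0,-0.02,-1],[0,0,0,0,0,-0.03,-1],[0,0,0,0,0,-0.03,-1]]])

```text
t: 8.72
tcp_pos: [0.5245, -0.1462, 0.1629]
tool_rot: [0.998, 0.06, -0.002, -0.001]
force: [0.6, -0.8, -0.5]
finger_gap: 0.003
gripper_force: 0.0
```

Request:
servo_tool(rows=[[[0,0,0,0,-0.03,-0.02,-1],[0,0,0,-0.02,0.03,0,-1],[0,0,0,-0.04,0,0,-1],[0,0,0,-0.04,0,0,-1],[0,0,0,0,0.04,0,-1],[0,0,0,0,0.04,0,-1],[0,0,0,0,0.04,0,-1],[0,0,0,0,0,0,-1]]])

```text
t: 9.38
tcp_pos: [0.4434, -0.286, 0.184]
tool_rot: [0.998, 0.058, 0.003, 0.004]
force: [1.5, -0.5, 0.6]
finger_gap: 0.001
gripper_force: 0.0
```

```bash
python3 - <<'E'
from h import *
a=snap('top','t4.png');b=snap('side','s4.png')
A=cv2.resize(a[145:305,322:452],None,fx=3.7,fy=3.7,interpolation=3)
B=cv2.resize(b[170:270,230:330],(319,319));B=cv2.copyMakeBorder(B,0,A.shape[0]-319,0,0,0)
cv2.imwrite('pics/c4.png',np.hstack([A,B]));print(manip.sense()['tcp_pos'])
E
```

```text
[ 0.440892   -0.27916807  0.18296817]
```

View pics/c4.png

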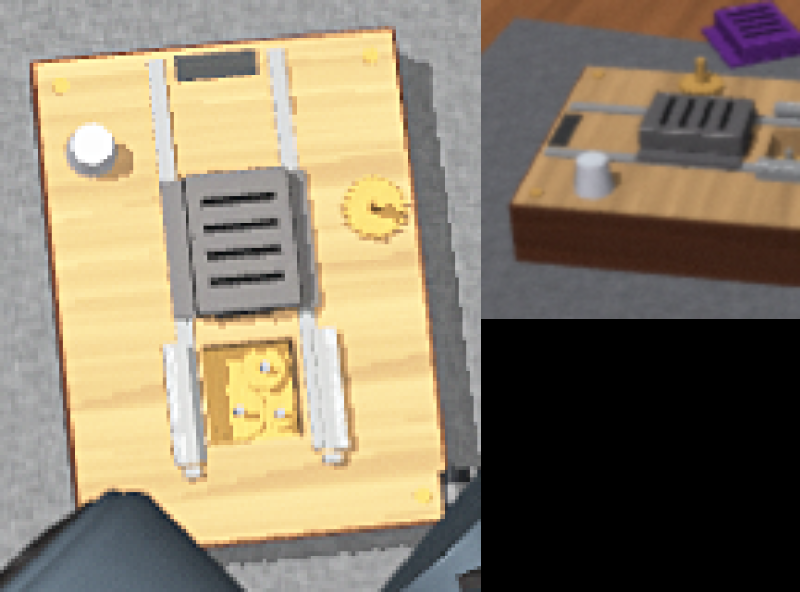

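The cover lies flat on the runners with its rear foot edge at crop (180,317)-(310,308), beyond the rail ends at (175,346) and (325,330). The opening is bare, and the loupe and wheel haven't moved. One numeric check before handing in.

```bash
python3 - <<'E'
from h import *
f=lambda u,v,z:(clk(onz('top',(322+(u+.5)/3.7-.5,145+(v+.5)/3.7-.5),z))*1000).round(1)
print(f(180,317,.06),f(310,308,.06))
s=manip.sense();print(s['force'],s['qd'].round(3))
E
```

```text
[-14.6  38.6] [-16.8 -39.8]
[-1.16169929  1.03488889 -0.03363971] [ 0.041 -0.014  0.056  0.006  0.017  0.004]
```

Request:
servo_tool(rows=[[[0,0,0,0,0,0,-1],[0,0,0,0,0,0,-1],[0,0,0,0,0,0,-1]]])

```text
t: 9.73
tcp_pos: [0.4411, -0.2761, 0.183]
tool_rot: [0.998, 0.061, -0.001, -0.001]
force: [-0.2, -0.1, 0.1]
finger_gap: 0.001
gripper_force: 0.0
```

```bash
python3 -c "
from station import manip
print(manip.sign_off())"
```

```text
the job is handed in; nothing more can be done
None
```

The job is handed in: the tab was pressed to its dead stop, and the cover was pushed flat off its seat (rear edge at about clock x -15 mm by the camera, rails ending at -30 mm) with the opening bare; the loupe and wheel look unmoved, the arm never came near the bottle or dish, and no verdict came back.

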